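Change over the pantry jars: push one stopper home, pull another up

ROBOT

A 7-joint arm with a two-finger parallel gripper is mounted at the origin on the work surface. World frame = base frame: x ahead of the robot, y to its left, z up, the work surface at z = 0. Lengths are in m, angles in rad, forces in N, time in s.
With the tool pointing down it reaches from about 0.4 to 0.85 m from the base axis. Payload 4.5 kg.
Tool frame: the origin (TCP) lies where the fingers leave the gripper's body, on its centre line; the fingertips stand 64 mm ahead of it and the grasp point (between the pads) lies 45 mm ahead of it; z points along the fingers, y is the direction in which the jaws open and shut (so a half turn about z gives the same grasp; the last joint's range is limited). The gripper opens to 88 mm and grips with 3 to 60 N. Pads are 18 mm wide; open, the fingers measure 123 mm over their backs; the gripper's body (75 mm by 187 mm) begins 45 mm behind the grasp point.
Start: joints at [1.231, 0.689, -0.195, 1.565, 0.157, 0.902, -0.215], TCP at [0.228, -0.582, 0.303] pointing down, gripper open.
Joint ranges: [-3.01, 3.01], [-0.46, 2.08], [-1.47, 1.51], [0.13, 2.56], [-1, 4.14], [0.04, 2.09], [-2.66, 2.66]. Speed limits (rad/s): [2.57, 2.57, 3.14, 3.14, 3.14, 3.14, 3.14].

INTERFACE

Orientations are given as a unit quaternion [x, y, z, w].
In Python, from plant import monitor, snapshot, workorder, finder gives the robot as it stands.
- The arm moves only by the tool carry_out, never from a script. Its argument "motion" is one flat list of numbers, 6 for each row, row after row: the shift along the tool's x, y, z in cm, then the turn, a rotation vector about the tool's x, y, z in rad. In form: [x, y, z, rx, ry, rz, x, y, z, rx, ry, rz, ...]. A call has 1 to 8 rows; each row shifts and turns the commanded pose from where the row before left it, along the tool's axes as they then stand; what a row does not reach is not made up. A row lasts 1/8 s, in which the tool goes at most 62.5 mm and 10.7 degrees, less where a joint would pass 70% of its speed; a pose out of reach is approached as far as the arm can. A call with a gripper value outside its range is refused whole. "hand" is the finger opening in cm, from 0 to 8.81, set as the call begins (left out, the last holds). The fingers move at their own pace and stop on an object; "grip_force" is the grip in N (left out, the last holds). Time passes only in rows, so rows that do not move let the fingers close. It gives the time, the measured TCP pose, the force and the opening at its end, in the units of the state.
- monitor.get_state(): the state, without advancing time (a new reading comes with each control period).
- snapshot(name): name is "scene" or "side" or "wrist"; returns a dict with "frame" (420x560x3 uint8, red, green, blue), "range_z" (420x560 float32, m along the optical axis (not along the pixel's ray), 0 where there is no reading), "fx", "fy", "cx", "cy" (pixels), "D" ([k1, k2, p1, p2, k3] as OpenCV has them; the pictures are not rectified), "rvec" (rotation vector, rad) and "tvec" (3), from world to camera coordinates, as OpenCV has them; the wrist camera has in their place "hand_eye" (4x4, takes a point from camera to tool coordinates, whose origin is the TCP and whose axes are the flange's). Camera axes: x right, y down, z forward; pixel columns grow to the right and rows downward; lengths in m; the calibration is good to about 2 mm. A picture is of the moment at which its call begins: read the wrist's pose just before it.
- workorder.finish_job(): hands the job in, once; it reports no verdict.
Trained networks look in a picture, given as the dict that the camera call returned (one of the last four; its "shot" number tells which), for a name from the list of things; names that differ only in an ending like _2 or _b are one class to them, and where a whole thing is asked for, a point or a joint stands for the part that bears it (a point fixed in the world has none). Each returns a list of dicts, best first, with "p" (0 to 1); they miss things now and then, are a little off and sometimes report something else, mostly with a low value. They report only what shows in the picture. A call takes as long as a camera call.
- finder.masks_of(picture, thing): "pixels" (420x560 bool, what is visible of it) and "extent" ([left, top, right, bottom] in pixels, round what is visible of it).
The state is a dict: "clock": time; "q": joint angles; "qd": joint speeds; "joint_torque": joint torques, N m; "tool_pos": TCP position; "eef_rot": TCP orientation; "contact_force": force on the tool from outside, world axes, zero at the start; "moment": the same for the moment, N m; "opening": opening from 0.0 (shut) to 1.0 (fully open).
Only numpy, scipy, OpenCV 4.12 (cv2) and the standard library are available. Lean on these libraries where they do the work, as an engineer would, in place of code of your own. Each camera call takes 0.05 s, during which the arm holds its last target. There are 200 camera calls.

TASK

Three glass jars with wooden knobbed stoppers stand on the pantry counter. The nuts are put away and the pasta is wanted next: push the stopper of the wide jar (nuts) down until it is fully home, and pull the stopper of the tall jar (pasta) up as far as it goes and leave it up. Leave the small jar's raised stopper and the white cup as they are.

Things in the scene. Friction and masses are not known exactly. Their poses are not given: they have to be found in the camera images.
- wide_jar_knob (a point): Knob top centre, WIDE jar: glass 110 across, 125 high, brown nuts inside, fixed, axis vertical here. Stopper: wooden disc 108 x 12 thick, round knob 32 across, 32 high on it. It slides only up and down, 28 mm: this point is 169 above the counter when home (disc on rim), 197 when up; starts 22-28 up. Stays where left; about 7 N pushes it down, to a hard stop. All in mm.
- tall_jar_knob (a point): Knob top centre, TALL slim jar: glass 84 across, 200 high, pasta sticks inside, fixed, axis vertical here. Stopper: wooden disc 82 x 12 thick, round knob 32 across, 32 high on it, sliding as on the wide jar: this point is at 244 when home (as it starts), 272 when up (hard stop; it does not come off). Pulling it up takes about 9 N; it stays where left. All in mm.
- small_jar_knob (a point): Knob top centre, SMALL jar, to be left alone: glass 72 across, 85 high, sugar cubes inside, fixed, axis vertical here. Stopper: disc 70 x 12 thick, knob 32 across, 32 high. This point would be at 129 when home; it starts 18-28 up and is to stay so. All in mm.
- cup: Small white ceramic cup without handle, 58 mm across the rim and 65 mm high, loose, standing upright between two of the jars; origin at the centre of its underside, z up. To be left alone.

How it is judged:
By the outcome, as a careful person would: the job done as asked, in the order asked, and still so for the second after the job is handed in, with the robot touching nothing.
It also fails if it takes over 43 s, if anything falls off the work surface, if the arm or the gripper's body presses on something with over 40 N, if the wrist force passes 120 N, or if a joint passes its speed limit or range.

## Working session

There is one attempt and no reset: what is moved stays moved. The work goes in short steps, Python scripts to look and compute and a tool call to move; the robot and the scene stay as the last step left them, time stands still between calls to the robot, and variables do not carry over. Pictures are saved under pics/ and viewed, about 8 in all and at most 12, crops included, and the job is handed in when it is done.

Besides the shell and the picture viewer there is one more tool, called after "Request:" as name(argument=value, ...) on one line, values as JSON. carry_out: Moves the arm, as the interface text tells. Its arguments: {"type":"object","properties":{"motion":{"type":"array"},"hand":{"type":"number"},"grip_force":{"type":"number"}},"required":["motion"]}

```bash
mkdir -p pics; cat > h.py <<'E'
import numpy as np, cv2
from scipy.spatial.transform import Rotation as R
from plant import monitor, snapshot, workorder, finder
def cloud(s, st=None):
    d=s["range_z"]; v,u=np.nonzero(d>0)
    K=np.array([[s["fx"],0,s["cx"]],[0,s["fy"],s["cy"]],[0,0,1.]])
    n=cv2.undistortPoints(np.stack([u,v],1).astype(float).reshape(-1,1,2),K,np.array(s["D"],float)).reshape(-1,2)
    z=d[v,u].astype(float); p=np.c_[n*z[:,None],z]
    if "rvec" in s:
        r=R.from_rotvec(np.ravel(s["rvec"])); p=r.inv().apply(p-np.ravel(s["tvec"]))
    else:
        H=np.array(s["hand_eye"]); p=p@H[:3,:3].T+H[:3,3]
        p=R.from_quat(st["eef_rot"]).apply(p)+st["tool_pos"]
    W=np.full(d.shape+(3,),np.nan); W[v,u]=p; return W
def save(s,n): cv2.imwrite("pics/"+n+".png",s["frame"][:,:,::-1])
E
python3 - <<'E'
from h import *
st=monitor.get_state(); print(st["clock"],st["tool_pos"],st["eef_rot"],st["opening"])
ims=[]
for c in("scene","side"):
    s=snapshot(c); W=cloud(s); ims.append(s["frame"])
    for n in("wide_jar_knob","tall_jar_knob","small_jar_knob","cup"):
        for m in finder.masks_of(s,n)[:2]:
            P=W[m["pixels"]];P=P[~np.isnan(P[:,0])]
            if len(P)<5: print(c,n,m["p"],m["extent"],len(P)); continue
            zt=np.percentile(P[:,2],98.5);T=P[abs(P[:,2]-zt)<.006]
            print(c,n,round(m["p"],2),m["extent"],len(P),"ztop",zt.round(4),"topmean",T.mean(0).round(4),"med",np.median(P,0).round(3))
im=np.vstack(ims); cv2.imwrite("pics/a.png",cv2.resize(np.hstack(ims),(800,300))[:,:,::-1])
save({"frame":ims[0]},"sc"); 
E
```

```text
0.0 [ 0.22801261 -0.58138551  0.30190591] [ 9.82576898e-01  1.85854327e-01 -2.31082220e-04 -8.69609226e-04] 0.9981356416081025
scene wide_jar_knob 0.9 [249.0, 188.6, 306.8, 236.9] 2354 ztop 0.1922 topmean [ 0.5549 -0.0167  0.1908] med [ 0.567 -0.027  0.159]
scene tall_jar_knob 0.78 [356.1, 127.8, 396.1, 163.9] 1070 ztop 0.2459 topmean [0.5754 0.2121 0.2441] med [0.582 0.204 0.213]
scene small_jar_knob 0.93 [131.9, 276.2, 174.7, 321.6] 1450 ztop 0.149 topmean [ 0.5621 -0.2888  0.1473] med [ 0.573 -0.293  0.116]
scene cup 0.69 [308.7, 198.0, 326.9, 239.0] 672 ztop 0.067 topmean [0.5295 0.1153 0.0639] med [0.533 0.112 0.045]
side wide_jar_knob 0.67 [256.5, 186.2, 307.6, 226.0] 1555 ztop 0.1905 topmean [ 0.5518 -0.0109  0.1894] med [0.549 0.006 0.158]
side tall_jar_knob 0.67 [224.8, 225.9, 271.7, 268.7] 1516 ztop 0.2439 topmean [0.572  0.2186 0.2424] med [0.57  0.229 0.211]
side small_jar_knob 0.75 [277.1, 149.2, 301.4, 181.5] 442 ztop 0.1478 topmean [ 0.5595 -0.2814  0.146 ] med [ 0.559 -0.271  0.114]
side cup 0.6 [273.1, 261.7, 300.2, 303.2] 796 ztop 0.0657 topmean [0.52   0.1178 0.0631] med [0.522 0.131 0.044]
```

View pics/a.png

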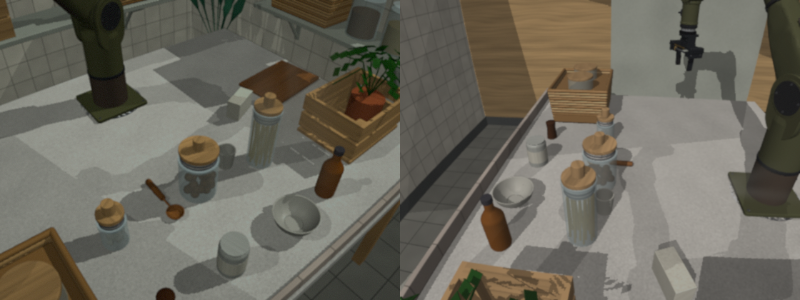

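The scene shows the small jar on the left, the wide jar in the middle with its stopper raised, and the tall jar on the right. The cup stands between wide and tall. The measured heights fit the ranges given. Next I move above the wide jar.

Request:
carry_out(motion=[3.9,-3.15,0,0,0,0,3.9,-3.15,0,0,0,0,3.9,-3.15,0,0,0,0,3.9,-3.15,0,0,0,0,3.9,-3.15,0,0,0,0,3.9,-3.15,0,0,0,0,3.9,-3.15,0,0,0,0,3.9,-3.15,0,0,0,0], hand=0)

```text
clock: 1.5
tool_pos: [0.4276, -0.232, 0.303]
eef_rot: [0.983, 0.186, 0.0, 0.0]
contact_force: [0.1, -0.8, -0.4]
opening: 0.116
```

Request:
carry_out(motion=[3.9,-3.15,0,0,0,0,3.9,-3.15,0,0,0,0,3.9,-3.15,0,0,0,0,2,-1.6,0,0,0,0,0,0,0,0,0,0])

```text
clock: 2.12
tool_pos: [0.5148, -0.0782, 0.3028]
eef_rot: [0.982, 0.188, 0.001, -0.0]
contact_force: [0.5, -1.3, -0.3]
opening: 0.003
```

```bash
cat > look.py <<'E'
from h import *
import sys
n,tag=sys.argv[1],sys.argv[2]
monitor.get_state(); st=monitor.get_state(); s=snapshot("wrist"); save(s,tag)
p=np.array(st["tool_pos"]);r=R.from_quat(st["eef_rot"])
print(st["clock"],p.round(4),r.as_matrix().round(3).tolist(),np.round(st["q"],2),np.round(st["contact_force"],1),st["opening"])
W=cloud(s,st)
for m in finder.masks_of(s,n)[:2]:
    P=W[m["pixels"]];P=P[~np.isnan(P[:,0])]
    if len(P)<20: print("few",len(P),m["extent"]);continue
    zt=np.percentile(P[:,2],98.5);T=P[abs(P[:,2]-zt)<.004]
    c=np.r_[(T[:,:2].max(0)+T[:,:2].min(0))/2,zt]
    print(round(m["p"],2),m["extent"],"ztop",zt.round(4),"mean",T.mean(0).round(4),"mid",c.round(4),"size",np.ptp(T,0).round(4))
    print(" tool-frame shift tip->top cm",(r.inv().apply(np.r_[T[:,:2].mean(0),zt]-p)*100-[0,0,6.4]).round(2))
E
python3 look.py wide_jar_knob w1
python3 - <<'E'
from h import *
for c in ("scene","side"):
    W=cloud(snapshot(c)).reshape(-1,3);W=W[~np.isnan(W[:,0])]
    for n,a in(("wide",(.553,-.014)),("tall",(.573,.215))):
        d=np.hypot(W[:,0]-a[0],W[:,1]-a[1])
        for lo,hi in((.06,.09),(.09,.12),(.12,.16)):
            k=(d>lo)&(d<hi)&(W[:,2]>.08)
            if k.sum(): q=W[k]; print(c,n,lo,k.sum(),q[q[:,2].argmax()].round(3))
E
```

```text
2.125 [ 0.5148 -0.0782  0.3028] [[0.929, 0.369, 0.001], [0.369, -0.929, 0.001], [0.001, -0.0, -1.0]] [ 0.15  0.55 -0.14  1.88  0.11  0.72 -1.24] [ 0.5 -1.3 -0.3] 0.003467609221066132
0.59 [136.7, 57.3, 292.2, 215.0] ztop 0.1924 mean [ 0.5541 -0.0153  0.1916] mid [ 0.5537 -0.0153  0.1924] size [0.0311 0.0314 0.0057]
 tool-frame shift tip->top cm [ 5.95 -4.39  4.65]
scene wide 0.06 3325 [ 0.555 -0.103  0.562]
scene wide 0.09 3545 [ 0.557 -0.123  0.567]
scene wide 0.12 1347 [ 0.51  -0.127  0.555]
side wide 0.06 2293 [ 0.494 -0.036  0.558]
side wide 0.09 445 [ 0.463 -0.039  0.558]
side wide 0.12 160 [ 0.569 -0.139  0.346]
```

View pics/w1.png

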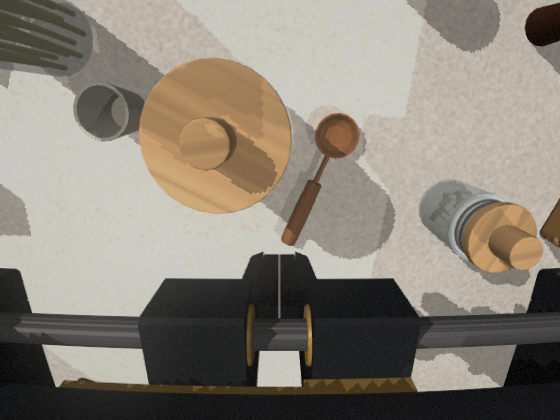

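The wrist view shows the wide knob at pixel (205,143), flat-topped, with the cup at (103,110). The position agrees with the other cameras, so I move over it and then down.

Request:
carry_out(motion=[3,-2.2,0,0,0,0,2.95,-2.2,0,0,0,0,0,0,1.5,0,0,0,0,0,1.5,0,0,0,0,0,1,0,0,0,0,0,0,0,0,0])

```text
clock: 3.08
tool_pos: [0.5522, -0.019, 0.2617]
eef_rot: [0.983, 0.185, -0.001, 0.0]
contact_force: [-0.1, -0.1, -0.2]
opening: 0.006
```

Request:
carry_out(motion=[0,0,0.5,0,0,0,0,0,0.5,0,0,0,0,0,0.5,0,0,0,0,0,0.5,0,0,0,0,0,0.3,0,0,0,0,0,0.3,0,0,0,0,0,0,0,0,0])

```text
clock: 3.95
tool_pos: [0.5534, -0.018, 0.2372]
eef_rot: [0.983, 0.186, 0.0, 0.0]
contact_force: [-0.4, -0.6, 3.4]
opening: 0.004
```

Request:
carry_out(motion=[0,0,0.2,0,0,0,0,0,0.2,0,0,0,0,0,0.1,0,0,0,0,0,0,0,0,0])

```text
clock: 4.45
tool_pos: [0.5535, -0.018, 0.2334]
eef_rot: [0.983, 0.186, 0.001, 0.0]
contact_force: [-3.7, -0.5, 14.7]
opening: 0.002
```

Request:
carry_out(motion=[0,0,0.1,0,0,0,0,0,0,0,0,0])

```text
clock: 4.7
tool_pos: [0.5535, -0.018, 0.2333]
eef_rot: [0.983, 0.186, 0.001, 0.001]
contact_force: [-5.8, -0.1, 22.2]
opening: 0.005
```

Request:
carry_out(motion=[0,0,-1,0,0,0,0,0,-4,0,0,0,0,0,-4,0,0,0,0,0,-3,0,0,0,2,-4.5,0,0,0,0,2,-4.5,0,0,0,0,0,-3.5,0,0,0,0,0,0,0,0,0,0], hand=8)

```text
clock: 5.7
tool_pos: [0.5436, 0.117, 0.3506]
eef_rot: [0.982, 0.189, -0.0, -0.001]
contact_force: [0.2, -0.3, -0.1]
opening: 0.89
```

```bash
python3 look.py tall_jar_knob w2; python3 look.py wide_jar_knob w2
```

```text
5.7 [0.5436 0.117  0.3506] [[0.929, 0.371, -0.001], [0.371, -0.929, 0.002], [-0.0, -0.002, -1.0]] [-0.21  0.54 -0.13  1.72  0.08  0.89 -1.57] [ 0.2 -0.3 -0.1] 0.8896527564183543
0.82 [107.8, 67.8, 226.8, 187.9] ztop 0.2453 mean [0.5761 0.214  0.2443] mid [0.5758 0.2145 0.2453] size [0.0308 0.0322 0.0052]
 tool-frame shift tip->top cm [ 6.62 -7.78  4.14]
5.8 [0.5448 0.1127 0.3506] [[0.931, 0.365, -0.0], [0.365, -0.931, -0.001], [-0.0, 0.001, -1.0]] [-0.21  0.54 -0.13  1.72  0.09  0.89 -1.57] [-0.3 -0.5 -0.2] 0.9079774870811904
0.68 [344.1, 179.7, 452.4, 279.5] ztop 0.17 mean [ 0.5539 -0.0137  0.1692] mid [ 0.5533 -0.0148  0.17  ] size [0.0311 0.0319 0.0051]
 tool-frame shift tip->top cm [-3.76 12.07 11.67]
```

View pics/w2.png

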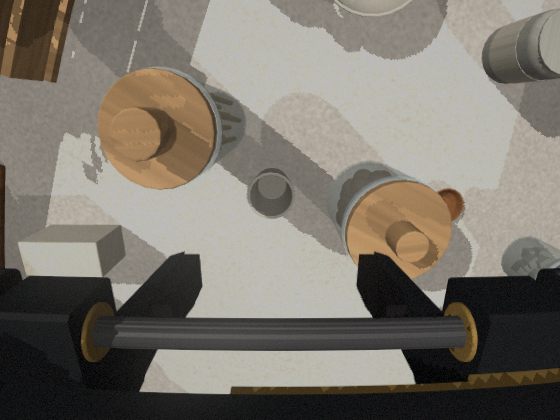

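The wide stopper is home: its top reads 0.170 m. The tall knob is at pixel (140,133), and the cup at (271,192) is standing undisturbed.

Request:
carry_out(motion=[3.25,-4.1,0,0,0,0,3.3,-4.1,0,0,0,0,0,0,0,0,0,0,0,0,0,0,0,0,0,0,0,0,0,0])

```text
clock: 6.52
tool_pos: [0.5761, 0.2109, 0.3507]
eef_rot: [0.983, 0.184, -0.0, 0.001]
contact_force: [-0.3, 0.5, -0.0]
opening: 0.906
```

```bash
python3 look.py tall_jar_knob w3
```

```text
6.525 [0.5761 0.2109 0.3507] [[0.932, 0.362, -0.0], [0.362, -0.932, -0.002], [-0.001, 0.002, -1.0]] [-0.36  0.62 -0.12  1.54  0.08  0.98 -1.7 ] [-0.3  0.5 -0. ] 0.9063369254516599
0.81 [217.0, 164.9, 330.8, 272.0] ztop 0.2454 mean [0.5763 0.2153 0.2444] mid [0.5757 0.215  0.2454] size [0.031  0.0313 0.0051]
 tool-frame shift tip->top cm [ 0.18 -0.41  4.13]
0.68 [312.7, 211.2, 357.0, 267.5] ztop 0.0666 mean [0.524  0.1075 0.0652] mid [0.5251 0.1111 0.0666] size [0.0571 0.0495 0.0046]
 tool-frame shift tip->top cm [-8.58  7.71 22.03]
```

Request:
carry_out(motion=[0.15,-0.25,2,0,0,0,0,0,2,0,0,0,0,0,1.5,0,0,0,0,0,1,0,0,0,0,0,0.4,0,0,0,0,0,0,0,0,0])

```text
clock: 7.38
tool_pos: [0.5764, 0.2163, 0.2818]
eef_rot: [0.983, 0.186, 0.0, 0.0]
contact_force: [-1.2, 0.2, -0.7]
opening: 0.907
```

Request:
carry_out(motion=[0,0,0,0,0,0,0,0,0,0,0,0,0,0,0,0,0,0,0,0,0,0,0,0,0,0,0,0,0,0,0,0,0,0,0,0], hand=2, grip_force=35)

```text
clock: 8.12
tool_pos: [0.5765, 0.2159, 0.2817]
eef_rot: [0.983, 0.186, 0.0, 0.0]
contact_force: [0.6, -1.4, -0.7]
opening: 0.353
```

Gripped: the opening is 31 mm, which matches the knob. Now I pull.

Request:
carry_out(motion=[0,0,-0.5,0,0,0,0,0,-0.6,0,0,0,0,0,-0.6,0,0,0,0,0,-0.6,0,0,0,0,0,-0.4,0,0,0,0,0,-0.2,0,0,0,0,0,0,0,0,0])

```text
clock: 9.0
tool_pos: [0.5764, 0.2159, 0.3099]
eef_rot: [0.983, 0.186, -0.0, 0.0]
contact_force: [5.4, -2.1, -14.0]
opening: 0.352
```

Request:
carry_out(motion=[0,0,-0.1,0,0,0,0,0,0,0,0,0,0,0,0,0,0,0])

```text
clock: 9.38
tool_pos: [0.5764, 0.2159, 0.3099]
eef_rot: [0.983, 0.186, -0.001, 0.0]
contact_force: [6.9, -1.0, -18.8]
opening: 0.352
```

Request:
carry_out(motion=[0,0,0.1,0,0,0,0,0,0,0,0,0,0,0,0,0,0,0,0,0,0,0,0,0,0,0,0,0,0,0,0,0,0,0,0,0], hand=8)

```text
clock: 10.12
tool_pos: [0.5763, 0.2164, 0.3108]
eef_rot: [0.983, 0.186, -0.0, 0.0]
contact_force: [0.7, -0.4, -0.9]
opening: 0.904
```

Hard stop confirmed, and the knob is released. I go straight up, back off and check.

Request:
carry_out(motion=[0,0,-2,0,0,0,0,0,-3,0,0,0,0,0,-3,0,0,0,-4,3,-1,0,0,0,-4,4,0,0,0,0,-2,2,0,0,0,0,0,0,0,0,0,0,0,0,0,0,0,0])

```text
clock: 11.12
tool_pos: [0.5165, 0.0973, 0.4009]
eef_rot: [0.982, 0.186, 0.0, -0.001]
contact_force: [-0.1, 0.1, 0.9]
opening: 0.909
```

```bash
for n in tall wide small; do python3 look.py ${n}_jar_knob w4|grep ztop; done; python3 look.py cup w4
python3 - <<'E'
from h import *
s=snapshot("scene");W=cloud(s);save(s,"end")
for n in("wide_jar_knob","tall_jar_knob","small_jar_knob","cup"):
    for m in finder.masks_of(s,n)[:1]:
        P=W[m["pixels"]];P=P[~np.isnan(P[:,0])];zt=np.percentile(P[:,2],98.5);print(n,round(m["p"],2),zt.round(4),P[abs(P[:,2]-zt)<.006].mean(0).round(4))
E
```

```text
0.73 [104.6, 23.9, 221.1, 142.0] ztop 0.2734 mean [0.5758 0.2138 0.2723] mid [0.5754 0.2146 0.2734] size [0.0313 0.0325 0.0052]
0.64 [337.4, 144.6, 433.6, 239.1] ztop 0.1701 mean [ 0.5538 -0.0141  0.1693] mid [ 0.5534 -0.0148  0.1701] size [0.0316 0.0317 0.0053]
0.9 [520.0, 225.8, 558.1, 272.6] ztop 0.1333 mean [ 0.5566 -0.2734  0.1326] mid [ 0.5573 -0.2738  0.1333] size [0.0162 0.0072 0.0076]
11.425 [0.5162 0.0969 0.4005] [[0.93, 0.366, -0.0], [0.366, -0.93, 0.0], [-0.0, -0.0, -1.0]] [-0.19  0.44 -0.13  1.73  0.07  0.98 -1.54] [-0.5  1.   0.5] 0.9055862629535694
0.86 [245.1, 138.4, 288.9, 186.0] ztop 0.0667 mean [0.5264 0.1154 0.0652] mid [0.5255 0.115  0.0667] size [0.0563 0.057  0.0054]
 tool-frame shift tip->top cm [ 1.63 -1.34 26.98]
wide_jar_knob 0.56 0.1701 [ 0.5542 -0.0165  0.1686]
tall_jar_knob 0.82 0.2729 [0.5765 0.211  0.2714]
small_jar_knob 0.78 0.149 [ 0.562  -0.289   0.1473]
cup 0.93 0.0666 [0.5249 0.1139 0.064 ]
```

View pics/end.png

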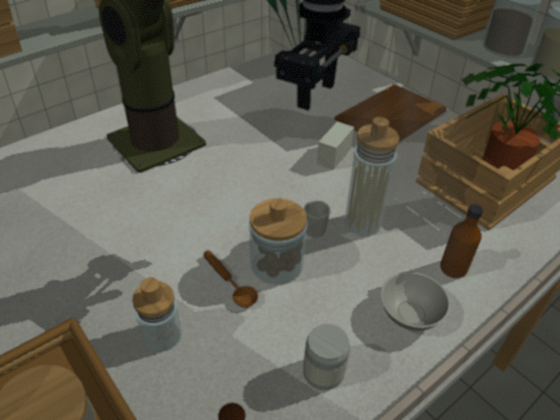

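The final picture shows the wide stopper home (278,212), the tall stopper raised (378,135), and the small jar (153,295) and cup (317,218) unchanged.

```bash
python3 -c "
from h import *
print(workorder.finish_job())"
```

```text
the job is handed in; nothing more can be done
None
```

The job is done in the order asked and was handed in at about 12 s on the robot's clock, well under the 43 s limit.

- **Wide jar (nuts):** I pushed the stopper down with closed fingers until it hit the hard stop, at 22 N. The knob top now reads about 0.170 m; 0.169 m is fully home.
- **Tall jar (pasta):** I gripped the knob, pulled it up 28 mm to its hard stop at 19 N, and let go. The knob top now reads 0.273 m; 0.272 m is fully up.
- **Small jar:** Its stopper was left alone and reads 0.149 m, the same as at the start. The wrist camera gave 0.133 m, but it saw only the edge of the knob there, so I trusted the scene camera.
- **Cup:** It is still standing. The scene camera shows it about 5 mm from its first reading. At the start only part of it was visible, and nothing came near it, so I take that as measurement error.

The gripper was clear of everything at hand-in.

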